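# Tip the sowing book out of the tight row and stand it on the flap

### The arm

A 6-joint arm with a two-finger parallel gripper is mounted at the origin on the work surface. World frame = base frame: x ahead of the robot, y to its left, z up, the work surface at z = 0. Lengths are in m, angles in rad, forces in N, time in s.
With the tool pointing down it reaches from about 0.375 to 0.9 m from the base axis. Payload 3.1 kg.
Tool frame: the origin (TCP) lies midway between the tips of the shut fingers; the grasp point (between the pads) lies behind it (bot.grip_point_offset is the z of the grasp point in the tool frame, in m); z points along the fingers, y is the line along which they close (so a half turn about z gives the same grasp; the last joint's range is limited). The gripper opens to 87 mm and grips with 3 to 60 N. Pads are 19 mm wide; open, the fingers measure 117 mm over their backs; the gripper's body (75 mm by 190 mm) begins 51 mm behind the grasp point.
Start: joints at [1.062, 0.527, 1.433, -0, 1.181, -0.178], TCP at [0.202, 0.591, 0.223] pointing down, gripper open.
Joint ranges: [-3.08, 3.08], [-0.75, 2.2], [0.22, 2.44], [-1.43, 4.57], [0, 2.65], [-2.85, 2.85]. Speed limits (rad/s): [2.79, 2.79, 3.14, 3.14, 3.14, 3.14].

### API

Orientations are given as a 3x3 rotation matrix whose columns are the frame's x, y, z axes.
In Python, from bench import telemetry, cams, order, bot gives the robot as it stands.
- The arm moves only by the tool carry_out, never from a script. Its argument "plan" is a list of rows, each a list of 7 numbers: the shift along the world's x, y, z as a fraction of full scale, then the turn, a rotation vector about the world's x, y, z as a fraction of full scale, then the opening, from -1 (shut) to 1 (fully open). A call has 1 to 5 rows; each row is the pose to reach, as a shift and turn from the pose commanded when the call began, turning the shorter way round; what a row does not reach only later rows make up. Full scale, the value 1, is 15 cm for a shift and pi rad for a turn. A row lasts 1/12 s, in which the tool goes at most 41.7 mm and 7.16 degrees, less where a joint would pass 70% of its speed; a pose out of reach is approached as far as the arm can. A call with a number of a shift or a turn outside -1 to 1 is refused whole. A call with a gripper value outside its range is refused whole. The fingers move at their own pace and stop on an object; "squeeze" is the grip in N (left out, the last holds). Time passes only in rows, so rows that repeat a pose let the fingers close. It gives the time, the measured TCP pose, the force, the opening and the grip force at its end, in the units of the state.
- telemetry.get_obs(): the state, without advancing time (a new reading comes with each control period).
- cams.read_camera(name): name is "scene" or "top" or "wrist"; returns a dict with "pixels" (400x640x3 uint8, red, green, blue), "fx", "fy", "cx", "cy" (pixels), "world_to_cam" (4x4, takes a point from world to camera coordinates). Camera axes: x right, y up, looking along -z (the intrinsics and any distortion apply to the point x, -y, -z); pixel columns grow to the right and rows downward; lengths in m; the calibration is good to about 2 mm. A picture is of the moment at which its call begins. There is no depth.
- order.job_done(): hands the job in; it is judged then, once.
The state is a dict: "t": time; "qpos": joint angles; "joint_velocities": joint speeds; "tau": joint torques, N m; "position": TCP position; "orientation": TCP orientation; "wrist_force": force on the tool from outside, world axes, zero at the start; "moment": the same for the moment, N m; "gripper_width": opening from 0.0 (shut) to 1.0 (fully open); "finger_force": force on a finger pad.
Only numpy, scipy, OpenCV 4.12 (cv2) and the standard library are available. Lean on these libraries where they do the work, as an engineer would, in place of code of your own. Each camera call takes 0.05 s, during which the arm holds its last target. There are 200 camera calls.

### The job

The record book stands squeezed between a metal seed tin and a wooden seed box, or at one end of their row, too tight to take hold of. Hook it behind its top rear edge and tip it forward until it leans on the rack's front rail by itself; then grip it by its projecting spine, lift it out and stand it upright in the middle of the folded-down flap. Leave the tin and the wooden box standing where they are, and let go of the book.

Things in the scene. Friction and masses are not known exactly. Their poses are not given: they have to be found in the camera images.
- book: Grey cloth hardback, 85 deep (x) x 40 thick (y) x 210 tall (z) mm, about 0.45 kg; paper pages show between its boards. Origin: centre of underside; +x from spine (robot side) to rear edge. Starts upright in one of three rack slots, foot 30 mm above bench. Tipped about its lower front edge, which stays put, it balances at 22 deg; past that it comes to lean 30 deg on the rail, upper half clear of the row.
- flap_mid (a point): Middle of the top face of the flap: a fixed, empty wooden shelf board 150 (x) x 170 (y) mm, folded down from a small open wooden rack; its top is 60 mm above the bench. +x points from the robot side to that rack, whose flat board goes on level with the flap to two posts and a top bar, 160 mm high above the bench, 139 mm beyond this point.
- tin: Closed flat bare-metal seed tin, 85 x 40 x 210 mm, upright in a rack slot, flush with the book at front and top; origin: centre of underside, z up. Stays there. The rack is fixed: slots 43 mm wide, 46 mm apart along y, 60 mm high dividers, row ended by cheeks 200 mm high and as deep as the book. A 10 mm steel rail crosses in front of all slots, 42 mm ahead of the spines, 62 mm above the foot.
- woodbox: Closed flat wooden seed box, 85 x 40 x 210 mm, upright in a rack slot, flush with the book at front and top; origin: centre of underside, z up. Stays there. Behind the row the rack is open for a finger: only a batten 3 mm behind the items, up to 70 mm above the bench, and a board 57 mm behind them, up to 105 mm. Nothing but the rail and its end arms stands in front of the row.

How it is judged:
On the way:
1. the book, its foot still in the rack, leans forward on the front rail by itself, not touched by the fingers (angle between book's own z axis and vertical between 0.42 and 0.65 rad and height (world z) of book below 0.08 m and contact force between the fingers and book below 0.3 N), for 0.2 s.
At the end, for the whole second after the job is handed in: The book stands upright (within 8 degrees) and still on the flap, its foot within 8 mm of the flap's top face in height and its underside's centre within 50 mm of the flap's middle; the tin and the wooden box stand upright (within 7 degrees) within 20 mm of where they were (angle between book's own z axis and vertical below 0.15 rad and horizontal distance between book and flap_mid below 0.05 m and z of book in the frame of flap_mid between -0.008 and 0.008 m and linear speed of book below 0.02 m/s and angle between each of tin, woodbox's own z axis and vertical below 0.12 rad and distance of each of tin, woodbox from where it was at the start of the episode below 0.02 m); the robot touches nothing.
It fails at once if the tin or the wooden box is tipped by more than 15 degrees or shifted by more than 40 mm (angle between any of tin, woodbox's own z axis and vertical above 0.26 rad or distance of any of tin, woodbox from where it was at the start of the episode above 0.04 m).
It also fails if it takes over 54 s, if anything falls off the work surface, if the arm or the gripper's body presses on something with over 40 N, if the wrist force passes 120 N, or if a joint passes its speed limit or range.

## Working session

There is one attempt and no reset: what is moved stays moved. The work goes in short steps, Python scripts to look and compute and a tool call to move; the robot and the scene stay as the last step left them, time stands still between calls to the robot, and variables do not carry over. Pictures are saved under pics/ and viewed, at most 10 in all, crops included, and the job is handed in when it is done.

Besides the shell and the picture viewer there is one more tool, called after ">>>" in YAML: its name, and indented under it one key for each argument. carry_out: Moves the arm, as the interface text tells. Its arguments: {"type":"object","properties":{"plan":{"type":"array"},"squeeze":{"type":"number"}},"required":["plan"]}

```bash
mkdir -p pics; ls; cat > h.py <<'E'
import numpy as np, cv2
from bench import telemetry, cams, order, bot
def snap(n,f=None):
    c=cams.read_camera(n)
    if f: cv2.imwrite('pics/'+f,c['pixels'][:,:,::-1])
    return c
def ray(c,u,v):
    T=np.linalg.inv(c['world_to_cam']); d=np.array([(u-c['cx'])/c['fx'],-(v-c['cy'])/c['fy'],-1])
    return T[:3,3],T[:3,:3]@d
def onz(c,u,v,z):
    o,d=ray(c,u,v); return o+d*(z-o[2])/d[2]
def proj(c,p):
    q=(c['world_to_cam']@np.r_[p,1])[:3]; return np.array([c['cx']+c['fx']*q[0]/-q[2],c['cy']+c['fy']*(-q[1])/-q[2]])
E
python3 - <<'E'
from h import *
np.set_printoptions(precision=3,suppress=True)
for n in ('scene','top'):
    c=snap(n,n+'1.png'); print(n,{k:c[k] for k in c if k!='pixels'}, ray(c,320,200))
print(bot.grip_point_offset, [a for a in dir(bot) if a[0]!='_'])
print(telemetry.get_obs())
E
```

```text
pics
scene {'fx': 385.8453318366305, 'fy': 385.8453318366305, 'cx': 321.65623328580756, 'cy': 191.65122743749325, 'world_to_cam': array([[ 0.996, -0.094,  0.001, -0.563],
       [ 0.087,  0.928,  0.361, -0.137],
       [-0.035, -0.36 ,  0.932, -0.689],
       [ 0.   ,  0.   ,  0.   ,  1.   ]])} (array([ 0.549, -0.174,  0.693]), array([ 0.029,  0.34 , -0.94 ]))
top {'fx': 471.55453992656606, 'fy': 471.55453992656606, 'cx': 313.8455551310494, 'cy': 196.00533807999744, 'world_to_cam': array([[-0.018, -1.   , -0.   ,  0.063],
       [ 0.999, -0.018,  0.039, -0.544],
       [-0.039,  0.001,  0.999, -0.787],
       [ 0.   ,  0.   ,  0.   ,  1.   ]])} (array([0.514, 0.054, 0.808]), array([ 0.03 , -0.013, -1.   ]))
-0.0187 ['Unreachable', 'grip_point_offset']
{'t': 0.1, 'qpos': array([ 1.063,  0.528,  1.434, -0.   ,  1.181, -0.178]), 'joint_velocities': array([-0.   , -0.002, -0.001,  0.   ,  0.002, -0.   ]), 'tau': array([ -0.   , -44.098, -17.715,   0.063,   0.053,  -0.   ]), 'position': array([0.202, 0.591, 0.222]), 'orientation': array([[-0.946,  0.324, -0.001],
       [ 0.324,  0.946, -0.002],
       [ 0.   , -0.002, -1.   ]]), 'wrist_force': array([ 0.033, -0.153,  0.13 ]), 'moment': array([ 0.035, -0.028, -0.03 ]), 'finger_force': 0.0, 'gripper_width': 0.9981328081203079}
```

View pics/scene1.png

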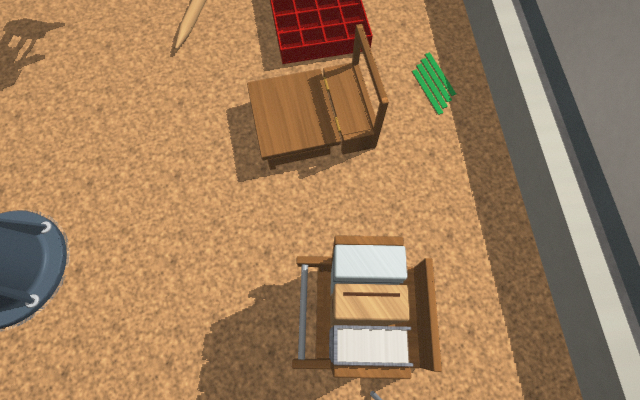

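View pics/top1.png

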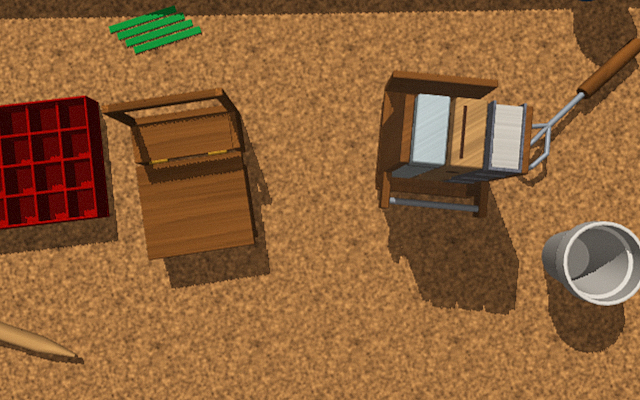

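The scene picture shows the rack at right: tin (370,262), wood box (371,302), book with white pages (371,347), rail at u≈303. The flap is around (293,115), with its back rack to the right. The top view agrees: book (505,138), rail v≈205, flap (197,205). A bucket stands at (605,265).

```bash
python3 - <<'E'
from h import *
np.set_printoptions(precision=4,suppress=True)
ims=[]
for n,box,fb in (('scene',(290,230,440,385),(235,20,400,175)),('top',(370,65,545,220),(100,80,265,270))):
    c=snap(n); im=c['pixels']; hsv=cv2.cvtColor(im,cv2.COLOR_RGB2HSV)
    m=((hsv[:,:,1]<60)&(hsv[:,:,2]>150)).astype(np.uint8)*255
    mm=np.zeros_like(m); x0,y0,x1,y1=box; mm[y0:y1,x0:x1]=m[y0:y1,x0:x1]
    cs,_=cv2.findContours(cv2.morphologyEx(mm,cv2.MORPH_CLOSE,np.ones((3,3))),0,2)
    for k in cs:
        if cv2.contourArea(k)<200: continue
        r=cv2.minAreaRect(k); b=cv2.boxPoints(r)
        print(n,cv2.contourArea(k),b.tolist()); P=np.array([onz(c,u,v,.24)[:2] for u,v in b]); print(P, P.mean(0), np.linalg.norm(np.diff(P,axis=0),axis=1))
    for bb in (box,fb):
        x0,y0,x1,y1=bb; ims.append(cv2.resize(im[y0:y1,x0:x1],(400,300),interpolation=cv2.INTER_CUBIC))
out=np.vstack([np.hstack(ims[:2]),np.hstack(ims[2:])]); cv2.imwrite('pics/z.png',out[:,:,::-1])
E
```

```text
scene 2450.5 [[333.53338623046875, 363.6642761230469], [334.22967529296875, 325.3678283691406], [412.69464111328125, 326.7944641113281], [411.99835205078125, 365.0909118652344]]
[[ 0.5597 -0.1972]
 [ 0.5645 -0.1587]
 [ 0.6509 -0.1683]
 [ 0.6433 -0.2065]] [ 0.6046 -0.1827] [0.0389 0.0869 0.039 ]
scene 2221.0 [[335.0, 245.0], [406.0, 245.0], [406.0, 278.0], [335.0, 278.0]]
[[ 0.575  -0.0685]
 [ 0.6594 -0.0764]
 [ 0.6527 -0.1148]
 [ 0.5709 -0.1072]] [ 0.6145 -0.0917] [0.0848 0.039  0.0822]
top 1601.0 [[490.4689636230469, 166.3724365234375], [495.6827697753906, 103.8069076538086], [522.744873046875, 106.06207275390625], [517.531005859375, 168.62759399414062]]
[[ 0.5683 -0.1604]
 [ 0.6444 -0.1692]
 [ 0.641  -0.2019]
 [ 0.565  -0.193 ]] [ 0.6047 -0.1811] [0.0766 0.0329 0.0765]
top 2045.0 [[412.1707763671875, 160.53659057617188], [418.03192138671875, 93.1332015991211], [449.619140625, 95.87991333007812], [443.75799560546875, 163.28329467773438]]
[[ 0.5771 -0.066 ]
 [ 0.6591 -0.0753]
 [ 0.6551 -0.1135]
 [ 0.5731 -0.1041]] [ 0.6161 -0.0897] [0.0826 0.0385 0.0826]
```

View pics/z.png

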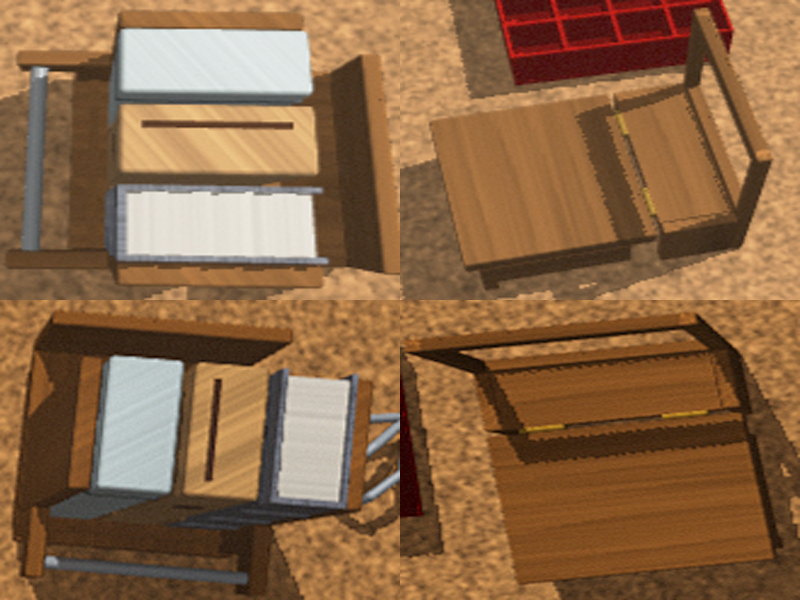

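The tin is centred at about (0.616,-0.090) and the book at (0.605,-0.182), with the rack yawed about -6.5°. The spacing of 92 mm for two slots checks out. Next I'll raise the arm, shut the fingers and align the yaw.

>>> carry_out:
  plan:
    - [0,0,0.25,0,0,0.035,-1]
    - [0,0,0.53,0,0,0.069,-1]
    - [0,0,0.53,0,0,0.069,-1]

```text
t: 0.45
position: [0.2044, 0.5953, 0.3104]
orientation: [[-0.994, 0.109, 0.007], [0.11, 0.994, 0.014], [-0.006, 0.014, -1.0]]
wrist_force: [1.4, 1.4, 1.0]
gripper_width: 0.854
finger_force: 0.0
```

>>> carry_out:
  plan:
    - [0.52,-0.87,0,0,0,0,-1]
    - [0.52,-0.87,0,0,0,0,-1]
    - [0.52,-0.87,0,0,0,0,-1]
    - [0.52,-0.87,0,0,0,0,-1]

```text
t: 0.78
position: [0.2812, 0.4579, 0.3019]
orientation: [[-0.994, 0.114, 0.0], [0.114, 0.993, -0.002], [-0.001, -0.002, -1.0]]
wrist_force: [0.3, -0.2, 0.3]
gripper_width: 0.559
finger_force: 0.0
```

>>> carry_out:
  plan:
    - [0.52,-0.87,0,0,0,0,-1]
    - [0.52,-0.87,0,0,0,0,-1]
    - [0.52,-0.87,0,0,0,0,-1]
    - [0.52,-0.87,0,0,0,0,-1]

```text
t: 1.12
position: [0.3596, 0.3274, 0.3021]
orientation: [[-0.993, 0.115, 0.001], [0.115, 0.993, -0.001], [-0.001, -0.001, -1.0]]
wrist_force: [0.6, 1.0, -0.1]
gripper_width: 0.25
finger_force: 0.0
```

>>> carry_out:
  plan:
    - [0.52,-0.87,0,0,0,0,-1]
    - [0.52,-0.87,0,0,0,0,-1]
    - [0.52,-0.87,0,0,0,0,-1]
    - [0.52,-0.87,0,0,0,0,-1]

```text
t: 1.45
position: [0.4381, 0.1968, 0.3022]
orientation: [[-0.993, 0.115, 0.002], [0.115, 0.993, -0.001], [-0.002, -0.001, -1.0]]
wrist_force: [0.2, -0.2, 0.3]
gripper_width: 0.022
finger_force: 0.0
```

>>> carry_out:
  plan:
    - [0.51,-0.86,0,0,0,0,-1]
    - [0.51,-0.86,0,0,0,0,-1]
    - [0.51,-0.86,0,0,0,0,-1]
    - [0.51,-0.86,0,0,0,0,-1]

```text
t: 1.78
position: [0.515, 0.0672, 0.3021]
orientation: [[-0.993, 0.116, 0.002], [0.116, 0.993, -0.001], [-0.002, -0.001, -1.0]]
wrist_force: [0.4, 0.4, 0.2]
gripper_width: 0.004
finger_force: 0.0
```

>>> carry_out:
  plan:
    - [0.51,-0.86,0,0,0,0,-1]
    - [0.51,-0.86,0,0,0,0,-1]
    - [0.51,-0.86,0,0,0,0,-1]
    - [0.51,-0.86,0,0,0,0,-1]

```text
t: 2.12
position: [0.5914, -0.0623, 0.3019]
orientation: [[-0.993, 0.116, 0.002], [0.116, 0.993, -0.002], [-0.002, -0.002, -1.0]]
wrist_force: [0.3, 0.5, -0.5]
gripper_width: 0.002
finger_force: 0.0
```

>>> carry_out:
  plan:
    - [0.51,-0.86,0,0,0,0,-1]
    - [0.51,-0.86,0,0,0,0,-1]
    - [0.51,-0.86,0,0,0,0,-1]
    - [0.51,-0.86,0,0,0,0,-1]
    - [0.51,-0.86,0,0,0,0,-1]

```text
t: 2.53
position: [0.668, -0.1932, 0.3007]
orientation: [[-0.993, 0.118, 0.002], [0.118, 0.993, -0.003], [-0.002, -0.003, -1.0]]
wrist_force: [0.1, -0.0, 0.5]
gripper_width: 0.008
finger_force: 0.0
```

```bash
python3 - <<'E'
from h import *
np.set_printoptions(precision=4,suppress=True)
c=snap('wrist','w1.png')
for p in [(.605,-.182,.24),(.647,-.187,.24),(.563,-.177,.24),(.6158,-.0905,.24)]: print(proj(c,np.array(p)))
hsv=cv2.cvtColor(c['pixels'],cv2.COLOR_RGB2HSV)
c=snap('top')
P=np.array([onz(c,u,v,.06)[:2] for u,v in ((149.5,258.6),(254.7,242.8),(242.3,149.7),(137,166))]); print(P,np.linalg.norm(np.diff(P,axis=0),axis=1))
c=snap('scene')
f=lambda x,y:(235+(x-400)*165/400,20+y*155/300)
P=np.array([onz(c,*f(*q),.06)[:2] for q in ((432,119),(466,266),(652,240),(607,95))]); print(P,np.linalg.norm(np.diff(P,axis=0),axis=1))
print(telemetry.get_obs()['position'])
E
```

```text
[321.6898 131.2256]
[321.4426 185.8763]
[321.9654  70.3104]
[444.5566 131.0593]
[[0.449  0.3146]
 [0.4709 0.1482]
 [0.6191 0.1661]
 [0.596  0.3339]] [0.1678 0.1493 0.1694]
[[0.4495 0.3166]
 [0.4707 0.1471]
 [0.6129 0.1615]
 [0.5944 0.3332]] [0.1708 0.1429 0.1727]
[ 0.6653 -0.1868  0.3013]
```

View pics/w1.png

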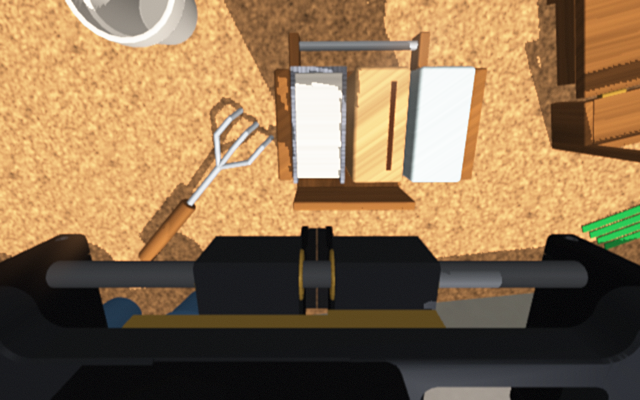

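The wrist view shows the book top at (320,125) with its rear edge at v≈182. That matches the projected (321,186), and the fingers hang clear behind it. The flap centre is about (0.534,0.241), yaw +7°; its measured sides are 150 x 169 mm, which agrees with the stated size. I'll lower the finger behind the book, then pull.

>>> carry_out:
  plan:
    - [0,0,-0.25,0,0,0,-1]
    - [0,0,-0.5,0,0,0,-1]
    - [0,0,-0.6,0,0,0,-1]
    - [0,0,-0.6,0,0,0,-1]

```text
t: 3.02
position: [0.6621, -0.1838, 0.2071]
orientation: [[-0.994, 0.111, -0.01], [0.111, 0.994, 0.005], [0.011, 0.004, -1.0]]
wrist_force: [0.2, -0.2, -0.9]
gripper_width: 0.0
finger_force: 0.0
```

>>> carry_out:
  plan:
    - [-0.04,0.005,0,0,0,0,-1]
    - [-0.08,0.01,0,0,0,0,-1]
    - [-0.12,0.013,0,0,0,0,-1]
    - [-0.16,0.018,0,0,0,0,-1]

```text
t: 3.35
position: [0.6428, -0.1847, 0.2148]
orientation: [[-0.994, 0.113, 0.005], [0.112, 0.994, -0.002], [-0.005, -0.002, -1.0]]
wrist_force: [1.3, -0.6, 1.5]
gripper_width: 0.003
finger_force: 0.6
```

>>> carry_out:
  plan:
    - [-0.06,0.007,0,0,0,0,-1]
    - [-0.12,0.013,0,0,0,0,-1]
    - [-0.18,0.02,0,0,0,0,-1]
    - [-0.2,0.022,0,0,0,0,-1]

```text
t: 3.68
position: [0.6095, -0.1807, 0.2121]
orientation: [[-0.994, 0.113, -0.002], [0.113, 0.994, 0.001], [0.002, 0.0, -1.0]]
wrist_force: [0.1, 0.1, -0.4]
gripper_width: 0.007
finger_force: 0.0
```

```bash
python3 - <<'E'
from h import *
snap('scene','s2.png'); o=telemetry.get_obs(); print(o['position'],o['wrist_force'])
E
```

```text
[ 0.60954034 -0.18074414  0.21196841] [-0.74275401 -0.08024767 -0.36786613]
```

View pics/s2.png

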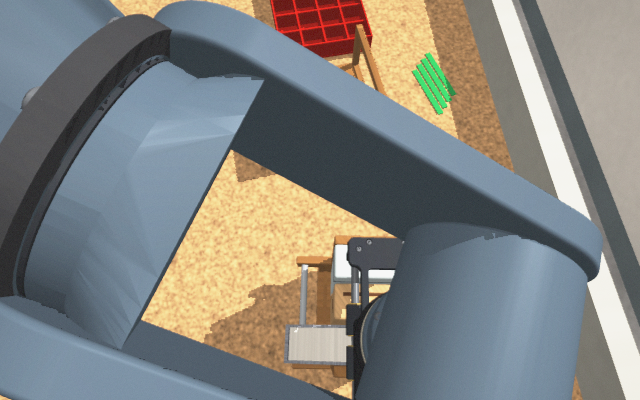

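The book is already tipped: its top now spans u≈286–350 at v≈343, against a spine edge at u≈334 at the start. I'll work out the angle.

```bash
python3 - <<'E'
from h import *
c=snap('scene'); ex=np.array([.9936,-.1132,0]); pv=np.array([.605,-.182,.03])-.0425*ex
for t in (0,15,20,25,28,30,32):
    a=np.radians(t); q=lambda x,z: pv+ex*(x*np.cos(a)-z*np.sin(a))+np.array([0,0,x*np.sin(a)+z*np.cos(a)])
    print(t,proj(c,q(0,.21)),proj(c,q(.085,.21)),q(.085,.21))
E
```

```text
0 [334.40167073 343.40379513] [412.35907604 345.06068337] [ 0.647228 -0.186811  0.24    ]
15 [285.22645942 342.32916851] [361.14318021 344.03644037] [ 0.59034608 -0.18033049  0.25484404]
20 [270.11407786 341.98591745] [342.54902944 343.64824788] [ 0.57077012 -0.17810022  0.25640716]
25 [256.05131568 341.65971615] [323.76390368 343.24825071] [ 0.55113329 -0.17586301  0.25624719]
28 [248.19711792 341.47415454] [312.55296963 343.00581508] [ 0.53938416 -0.17452444  0.25532408]
30 [243.22506328 341.35522341] [305.15223799 342.84422438] [ 0.53158504 -0.1736359   0.25436533]
32 [238.47391153 341.24037547] [297.83629169 342.6832415 ] [ 0.52382392 -0.17275168  0.25313324]
```

>>> carry_out:
  plan:
    - [-0.05,0.006,0,0,0,0,-1]
    - [-0.1,0.011,0,0,0,0,-1]
    - [-0.15,0.017,0,0,0,0,-1]
    - [-0.2,0.023,0,0,0,0,-1]
    - [-0.22,0.025,0,0,0,0,-1]

```text
t: 4.2
position: [0.5771, -0.1769, 0.2118]
orientation: [[-0.994, 0.113, -0.002], [0.113, 0.994, 0.001], [0.002, 0.001, -1.0]]
wrist_force: [-0.0, -0.0, -0.4]
gripper_width: 0.003
finger_force: 0.0
```

```bash
python3 - <<'E'
from h import *
snap('scene');c=snap('scene'); o=telemetry.get_obs(); print(o['position'],o['wrist_force'])
cv2.imwrite('pics/s3.png',c['pixels'][220:400,200:460,::-1])
E
```

```text
[ 0.57799191 -0.17726644  0.21203163] [0.37290147 1.09080858 0.46480358]
```

View pics/s3.png

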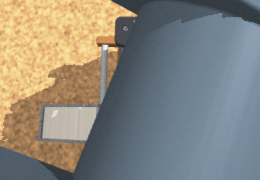

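The spine edge is now at u≈240, against 243 predicted for 30°, so the book is leaning on the rail. I'll move the finger back off it, rise, and tilt into the pre-grasp.

>>> carry_out:
  plan:
    - [0.1,-0.011,0,0,0,0,-1]
    - [0.1,-0.011,0.25,0,0,0,-1]
    - [0.1,-0.011,0.5,0,0,0,-1]
    - [0.1,-0.011,0.75,0,0,0,-1]
    - [0.1,-0.011,1,0,0,0,-1]

```text
t: 4.72
position: [0.594, -0.1791, 0.3635]
orientation: [[-0.994, 0.113, -0.0], [0.113, 0.994, 0.0], [0.0, 0.0, -1.0]]
wrist_force: [0.3, -0.6, 1.2]
gripper_width: 0.006
finger_force: 0.0
```

>>> carry_out:
  plan:
    - [-0.25,0.03,0,0,0,0,1]
    - [-0.5,0.055,0,0,0,0,1]
    - [-0.75,0.08,0,0,0,0,1]
    - [-0.9,0.1,0,0,0,0,1]
    - [-0.9,0.1,0,0,0,0,1]

```text
t: 5.13
position: [0.4546, -0.1626, 0.3624]
orientation: [[-0.993, 0.114, -0.003], [0.114, 0.994, 0.001], [0.003, 0.001, -1.0]]
wrist_force: [-0.4, 0.1, -0.1]
gripper_width: 0.297
finger_force: 0.0
```

```bash
python3 - <<'E'
from h import *
o=telemetry.get_obs(); print(o['position'],o['wrist_force'],o['qpos'],o['gripper_width'])
E
```

```text
[ 0.45464807 -0.16256272  0.36239311] [-0.37732604  0.11990869 -0.05288329] [-5.74892374e-01  1.82851525e-01  1.57387557e+00 -7.27571964e-04
  1.38754494e+00 -2.03150557e+00] 0.29733592543645615
```

>>> carry_out:
  plan:
    - [0,0,0,-0.005,-0.04,0,1]
    - [0,0,0,-0.0095,-0.083,0,1]
    - [0,0,0,-0.014,-0.124,0,1]
    - [0,0,0,-0.019,-0.166,0,1]
    - [0,0,0,-0.019,-0.166,0,1]

```text
t: 5.55
position: [0.4559, -0.1621, 0.36]
orientation: [[-0.86, 0.114, 0.498], [0.1, 0.993, -0.056], [-0.501, 0.002, -0.865]]
wrist_force: [-1.0, 1.3, -0.4]
gripper_width: 0.68
finger_force: 0.0
```

>>> carry_out:
  plan:
    - [0,0,0,0,0,0,1]
    - [0,0,0,0,0,0,1]

```text
t: 5.72
position: [0.4594, -0.1649, 0.3627]
orientation: [[-0.859, 0.114, 0.498], [0.098, 0.993, -0.058], [-0.502, -0.001, -0.865]]
wrist_force: [0.0, 0.4, 1.0]
gripper_width: 0.835
finger_force: 0.0
```

```bash
python3 - <<'E'
from h import *
np.set_printoptions(precision=4,suppress=True)
c=snap('wrist','w2.png')
o=telemetry.get_obs(); print(o['position'],o['orientation'],o['qpos'],o['gripper_width'])
ex=np.array([.9936,-.1132,0]);ey=np.array([.1132,.9936,0]); pv=np.array([.605,-.182,.03])-.0425*ex
a=np.radians(30)
for x,y,z in [(0,-.02,.21),(0,.02,.21),(.085,.02,.21),(.085,-.02,.21)]: print(proj(c,pv+ey*y+ex*(x*np.cos(a)-z*np.sin(a))+np.array([0,0,x*np.sin(a)+z*np.cos(a)])))
E
```

```text
[ 0.46   -0.1652  0.3631] [[-0.8593  0.1132  0.4989]
 [ 0.0969  0.9936 -0.0585]
 [-0.5023 -0.002  -0.8647]] [-0.7781 -0.0189  1.9196  0.4206  0.8564 -2.4521] 0.882067592246499
[295.7195 113.2398]
[336.9338 113.2161]
[335.3835 197.2303]
[297.3701 197.2343]
```

View pics/w2.png

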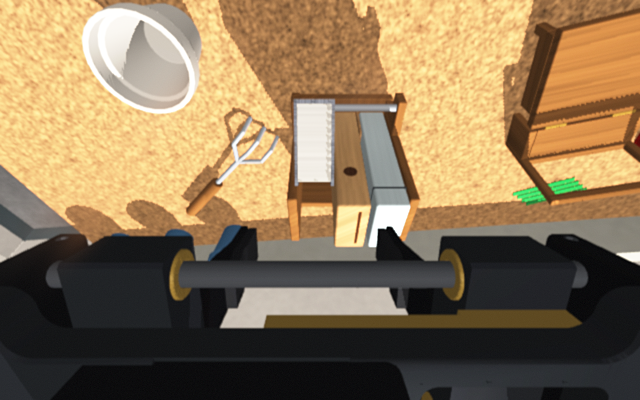

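The wrist view shows the leaning book's top at (314,142), corners (293,98) to (333,186). That is about 12 px further forward than predicted, so I'll triangulate its top across two views before going in.

```bash
python3 - <<'E'
from h import *
np.set_printoptions(precision=4,suppress=True)
ex=np.array([.9936,-.1132,0]);ey=np.array([.1132,.9936,0]); pv=np.array([.605,-.182,.03])-.0425*ex
R={}
for n,b in (('wrist',(285,85,340,195)),('scene',(225,310,330,375)),('top',(470,100,540,290))):
    c=snap(n); im=c['pixels']; h=cv2.cvtColor(im,cv2.COLOR_RGB2HSV)
    m=np.zeros((400,640),np.uint8); x0,y0,x1,y1=b; m[y0:y1,x0:x1]=((h[:,:,1]<70)&(h[:,:,2]>110))[y0:y1,x0:x1]*255
    m=cv2.morphologyEx(m,cv2.MORPH_OPEN,np.ones((3,3)))
    cs,_=cv2.findContours(m,0,2)
    if cs:
        k=max(cs,key=cv2.contourArea); r=cv2.minAreaRect(k); print(n,cv2.contourArea(k),cv2.boundingRect(k),r[0],cv2.boxPoints(r).round(1).tolist()); R[n]=(c,r[0])
    if n!='wrist': cv2.imwrite('pics/q_%s.png'%n,im[:,:,::-1])
def tri(a,b):
    (o1,d1),(o2,d2)=[ray(c,*p) for c,p in (a,b)]
    s=np.linalg.lstsq(np.c_[d1,-d2],o2-o1,rcond=None)[0]; p,q=o1+s[0]*d1,o2+s[1]*d2; return (p+q)/2,np.linalg.norm(p-q)
import itertools
for a,b in itertools.combinations(R,2):
    p,e=tri(R[a],R[b]); d=p-pv; print(a,b,p,e,'rack',d@ex,d@ey,p[2])
t=np.radians([28,30,32,34]); print(np.c_[42.5*np.cos(t)-210*np.sin(t),30+42.5*np.sin(t)+210*np.cos(t)])
z=np.hstack([cv2.imread('pics/q_scene.png')[220:400,200:460],cv2.imread('pics/q_top.png')[60:240,380:640]]); cv2.imwrite('pics/s4.png',z)
E
```

```text
wrist 3319.0 (294, 98, 46, 87) (316.5, 141.0) [[294.0, 98.0], [339.0, 98.0], [339.0, 184.0], [294.0, 184.0]]
scene 3340.5 (237, 310, 93, 54) (283.0, 336.5) [[237.0, 310.0], [329.0, 310.0], [329.0, 363.0], [237.0, 363.0]]
top 2138.0 (477, 150, 41, 108) (498.58319091796875, 204.51686096191406) [[476.29998779296875, 256.70001220703125], [483.5, 149.8000030517578], [520.9000244140625, 152.39999389648438], [513.7000122070312, 259.20001220703125]]
wrist scene [ 0.5029 -0.1672  0.1966] 0.006443107357864255 rack -0.06057169122877904 0.0031028492656095417 0.19664436104408592
wrist top [ 0.5189 -0.1808  0.1827] 0.02077737191683971 rack -0.0432283106158746 -0.00855470457219114 0.1827462122994843
scene top [ 0.5154 -0.1636  0.2577] 0.013343755402926726 rack -0.048587392789864625 0.008142962420334705 0.2576902946552173
[[-61.0638 235.3715]
 [-68.1939 233.1153]
 [-75.241  230.6117]
 [-82.1964 227.8636]]
```

View pics/s4.png

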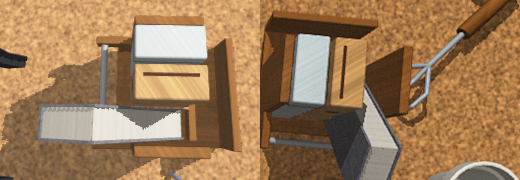

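The scene crop shows the top spine edge at u≈238 and the rear edge at u≈293, so the lean is about 32.5°, with the book about 2 mm to -y. The tin and wood box still stand. Corrected TCP grasp target: (0.513,-0.1735,0.180).

>>> carry_out:
  plan:
    - [0,-0.015,-0.25,-0.0016,-0.014,0,1]
    - [0,-0.015,-0.5,-0.0016,-0.014,0,1]
    - [0,-0.015,-0.66,-0.0016,-0.014,0,1]
    - [0,-0.015,-0.66,-0.0016,-0.014,0,1]
    - [0,-0.015,-0.66,-0.0016,-0.014,0,1]

```text
t: 6.33
position: [0.4594, -0.1663, 0.2624]
orientation: [[-0.838, 0.113, 0.534], [0.096, 0.994, -0.059], [-0.537, 0.002, -0.843]]
wrist_force: [0.7, 0.1, -0.0]
gripper_width: 0.997
finger_force: 0.0
```

```bash
python3 - <<'E'
from h import *
c=snap('wrist','w3.png')
o=telemetry.get_obs(); print(o['position'],o['orientation'],o['qpos'],o['gripper_width'])
E
```

```text
[ 0.46010194 -0.16711656  0.26387689] [[-8.36516360e-01  1.12515969e-01  5.36265359e-01]
 [ 9.42017820e-02  9.93649453e-01 -6.15368836e-02]
 [-5.39783663e-01 -9.59457407e-04 -8.41803229e-01]] [-0.80571925  0.13701344  2.11659921  0.72220485  0.54767044 -2.82604266] 0.9985783179868347
```

View pics/w3.png

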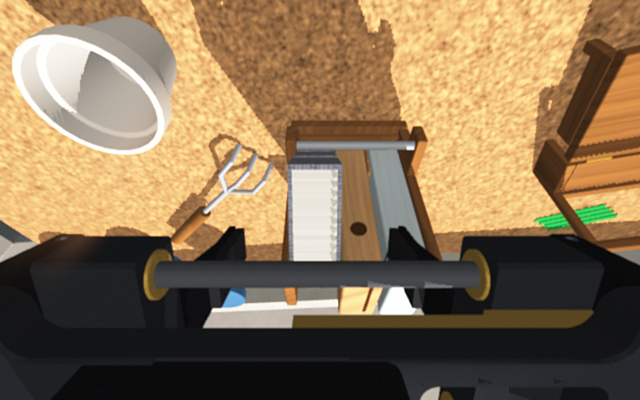

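Joint 6 is at -2.83, close to its -2.85 limit. I'll rise again, make a half turn about the tool axis (the same grasp) to bring joint 6 to mid-range, and then go in.

>>> carry_out:
  plan:
    - [0,0,0.25,0,0,0,1]
    - [0,0,0.5,0,0,0,1]
    - [0,0,0.67,0,0,0,1]
    - [0,0,0.67,0,0,0,1]

```text
t: 6.72
position: [0.4625, -0.1697, 0.3735]
orientation: [[-0.83, 0.113, 0.547], [0.087, 0.993, -0.073], [-0.552, -0.013, -0.834]]
wrist_force: [0.3, 0.0, 0.4]
gripper_width: 1.004
finger_force: 0.0
```

>>> carry_out:
  plan:
    - [0,0,0,0.0894,-0.01025,-0.1403,1]
    - [0,0,0,0.0894,-0.01025,-0.1403,1]
    - [0,0,0,0.0894,-0.01025,-0.1403,1]
    - [0,0,0,0.0894,-0.01025,-0.1403,1]
    - [0,0,0,0.0894,-0.01025,-0.1403,1]

```text
t: 7.13
position: [0.4594, -0.1667, 0.3655]
orientation: [[-0.666, 0.517, 0.538], [0.58, 0.812, -0.063], [-0.469, 0.27, -0.841]]
wrist_force: [0.8, -0.6, -0.4]
gripper_width: 0.995
finger_force: 0.0
```

```bash
python3 - <<'E'
from h import *
o=telemetry.get_obs(); print(o['position'],o['orientation'],o['qpos'],o['gripper_width'])
E
```

```text
[ 0.45936978 -0.16669355  0.36550453] [[-0.66586919  0.51721793  0.53768377]
 [ 0.57993378  0.81221557 -0.06310851]
 [-0.46935598  0.26979897 -0.84078147]] [-0.80641186 -0.03332434  1.94819342  0.48688455  0.82736986 -1.99937534] 0.994688416155952
```

j6 is increasing as intended. Five more turns of 30°.

>>> carry_out:
  plan:
    - [0,0,0,0.0894,-0.01025,-0.1403,1]
    - [0,0,0,0.0894,-0.01025,-0.1403,1]
    - [0,0,0,0.0894,-0.01025,-0.1403,1]
    - [0,0,0,0.0894,-0.01025,-0.1403,1]
    - [0,0,0,0.0894,-0.01025,-0.1403,1]

```text
t: 7.55
position: [0.4592, -0.1666, 0.3648]
orientation: [[-0.32, 0.78, 0.537], [0.908, 0.415, -0.062], [-0.271, 0.468, -0.841]]
wrist_force: [0.5, -0.4, 0.9]
gripper_width: 1.003
finger_force: 0.0
```

>>> carry_out:
  plan:
    - [0,0,0,0.0894,-0.01025,-0.1403,1]
    - [0,0,0,0.0894,-0.01025,-0.1403,1]
    - [0,0,0,0.0894,-0.01025,-0.1403,1]
    - [0,0,0,0.0894,-0.01025,-0.1403,1]
    - [0,0,0,0.0894,-0.01025,-0.1403,1]

```text
t: 7.97
position: [0.4591, -0.1666, 0.3644]
orientation: [[0.112, 0.836, 0.537], [0.994, -0.094, -0.061], [-0.001, 0.541, -0.841]]
wrist_force: [-0.0, -0.6, 0.8]
gripper_width: 0.999
finger_force: 0.0
```

>>> carry_out:
  plan:
    - [0,0,0,0.0894,-0.01025,-0.1403,1]
    - [0,0,0,0.0894,-0.01025,-0.1403,1]
    - [0,0,0,0.0894,-0.01025,-0.1403,1]
    - [0,0,0,0.0894,-0.01025,-0.1403,1]
    - [0,0,0,0.0894,-0.01025,-0.1403,1]

```text
t: 8.38
position: [0.459, -0.1665, 0.3641]
orientation: [[0.514, 0.668, 0.538], [0.814, -0.577, -0.061], [0.269, 0.469, -0.841]]
wrist_force: [-0.2, 0.5, 0.9]
gripper_width: 0.999
finger_force: 0.0
```

>>> carry_out:
  plan:
    - [0,0,0,0.0894,-0.01025,-0.1403,1]
    - [0,0,0,0.0894,-0.01025,-0.1403,1]
    - [0,0,0,0.0894,-0.01025,-0.1403,1]
    - [0,0,0,0.0894,-0.01025,-0.1403,1]
    - [0,0,0,0.0894,-0.01025,-0.1403,1]

```text
t: 8.8
position: [0.459, -0.1665, 0.3639]
orientation: [[0.779, 0.322, 0.538], [0.417, -0.907, -0.062], [0.468, 0.272, -0.841]]
wrist_force: [0.3, 1.0, 0.2]
gripper_width: 0.998
finger_force: 0.0
```

>>> carry_out:
  plan:
    - [0,0,0,0.0894,-0.01025,-0.1403,1]
    - [0,0,0,0.0894,-0.01025,-0.1403,1]
    - [0,0,0,0.0894,-0.01025,-0.1403,1]
    - [0,0,0,0.0894,-0.01025,-0.1403,1]
    - [0,0,0,0.0894,-0.01025,-0.1403,1]

```text
t: 9.22
position: [0.4589, -0.1664, 0.3638]
orientation: [[0.836, -0.111, 0.538], [-0.092, -0.994, -0.062], [0.541, 0.002, -0.841]]
wrist_force: [0.6, 0.3, 0.6]
gripper_width: 0.999
finger_force: 0.0
```

```bash
python3 - <<'E'
from h import *
snap('wrist')
o=telemetry.get_obs(); print(o['position'],o['orientation'],o['qpos'],o['gripper_width'])
T=np.array([.5126,-.1735,.18]); zt=np.array([.537*.9936,-.537*.1132,-.843]); print((T-.1*zt-o['position'])/.15, zt*.1/.15)
E
```

```text
[ 0.45891979 -0.16639812  0.36375912] [[ 0.83615378 -0.10941676  0.53747076]
 [-0.09022282 -0.99399034 -0.06199231]
 [ 0.54102374  0.00334298 -0.84100067]] [-0.80740854 -0.03179041  1.95184046  0.48995554  0.82435297  0.60794182] 0.9974586755812566
[ 0.00215925 -0.00682026 -0.66306077] [ 0.3557088 -0.0405256 -0.562    ]
```

>>> carry_out:
  plan:
    - [0,-0.007,-0.25,0,0,0,1]
    - [0,-0.007,-0.5,0,0,0,1]
    - [0,-0.007,-0.66,0,0,0,1]
    - [0,-0.007,-0.66,0,0,0,1]

```text
t: 9.6
position: [0.4564, -0.165, 0.2599]
orientation: [[0.841, -0.108, 0.531], [-0.094, -0.994, -0.055], [0.534, -0.003, -0.846]]
wrist_force: [-0.7, 0.5, -0.4]
gripper_width: 0.999
finger_force: 0.0
```

>>> carry_out:
  plan:
    - [0.09,-0.01,-0.14,0,0,0,1]
    - [0.18,-0.02,-0.28,0,0,0,1]
    - [0.27,-0.03,-0.42,0,0,0,1]
    - [0.355,-0.04,-0.56,0,0,0,1]
    - [0.355,-0.04,-0.56,0,0,0,1]

```text
t: 10.02
position: [0.5142, -0.1741, 0.1789]
orientation: [[0.837, -0.11, 0.537], [-0.092, -0.994, -0.06], [0.54, 0.001, -0.842]]
wrist_force: [-0.9, 0.4, -0.7]
gripper_width: 0.999
finger_force: 0.0
```

```bash
python3 - <<'E'
from h import *
c=snap('scene'); d=snap('wrist')
z=np.hstack([c['pixels'],d['pixels']]); cv2.imwrite('pics/s5.png',cv2.resize(z,(800,250),interpolation=cv2.INTER_AREA)[:,:,::-1])
o=telemetry.get_obs(); print(o['position'],o['orientation'],o['qpos'],o['wrist_force'],o['gripper_width'])
E
```

```text
[ 0.51302056 -0.1735154   0.18118676] [[ 0.83555675 -0.11031383  0.53821537]
 [-0.09198622 -0.99389584 -0.06090638]
 [ 0.54164884  0.00138235 -0.84060373]] [-0.71339197  0.38390576  2.11154811  1.11685452  0.34761336 -0.04640373] [ 0.26202832 -0.13683474 -0.4337368 ] 1.004062567325091
```

View pics/s5.png

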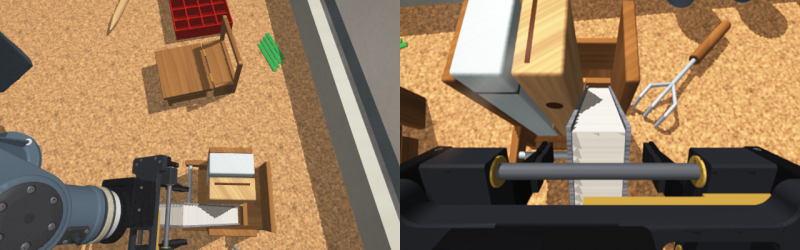

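The book sits centred between the open fingers (wrist half: fingers at u≈540 and 650, book 570–628). Closing.

>>> carry_out:
  plan:
    - [0,0,0,0,0,0,-1]
    - [0,0,0,0,0,0,-1]
    - [0,0,0,0,0,0,-1]
    - [0,0,0,0,0,0,-1]
    - [0,0,0,0,0,0,-1]
  squeeze: 45

```text
t: 10.53
position: [0.5121, -0.1736, 0.1815]
orientation: [[0.835, -0.113, 0.538], [-0.094, -0.994, -0.063], [0.542, 0.002, -0.84]]
wrist_force: [0.6, 0.1, 0.9]
gripper_width: 0.707
finger_force: 0.0
```

>>> carry_out:
  plan:
    - [0,0,0,0,0,0,-1]
    - [0,0,0,0,0,0,-1]
    - [0,0,0,0,0,0,-1]

```text
t: 10.78
position: [0.5121, -0.1734, 0.1806]
orientation: [[0.836, -0.113, 0.537], [-0.095, -0.994, -0.062], [0.541, 0.001, -0.841]]
wrist_force: [-0.1, 0.1, 0.3]
gripper_width: 0.48
finger_force: 0.0
```

>>> carry_out:
  plan:
    - [0,0,0,0,0,0,-1]
    - [0,0,0,0,0,0,-1]
    - [0,0,0,0,0,0,-1]
    - [0,0,0,0,0,0,-1]

```text
t: 11.12
position: [0.5121, -0.1733, 0.1805]
orientation: [[0.836, -0.113, 0.537], [-0.095, -0.994, -0.062], [0.541, 0.0, -0.841]]
wrist_force: [-0.2, 0.2, 0.4]
gripper_width: 0.458
finger_force: 45.0
```

>>> carry_out:
  plan:
    - [-0.01,0,0.04,0,0,0,-1]
    - [-0.02,0.002,0.08,0,0,0,-1]
    - [-0.03,0.003,0.13,0,0,0,-1]
    - [-0.04,0.004,0.18,0,0,0,-1]

```text
t: 11.45
position: [0.5048, -0.1717, 0.2063]
orientation: [[0.838, -0.112, 0.534], [-0.095, -0.994, -0.059], [0.538, -0.001, -0.843]]
wrist_force: [0.6, 0.1, -4.7]
gripper_width: 0.458
finger_force: 45.0
```

>>> carry_out:
  plan:
    - [-0.02,0.002,0.12,0,0,0,-1]
    - [-0.04,0.004,0.26,0,0,0,-1]
    - [-0.06,0.006,0.42,0,0,0,-1]
    - [-0.08,0.008,0.58,0,0,0,-1]
    - [-0.1,0.01,0.72,0,0,0,-1]

```text
t: 11.87
position: [0.4895, -0.1702, 0.3151]
orientation: [[0.838, -0.112, 0.534], [-0.095, -0.994, -0.06], [0.537, -0.001, -0.843]]
wrist_force: [1.0, 0.1, -4.7]
gripper_width: 0.459
finger_force: 45.0
```

>>> carry_out:
  plan:
    - [0,0,0.15,0,0,0,-1]
    - [0,0,0.25,0,0,0,-1]
    - [0,0,0.25,0,0,0,-1]

```text
t: 12.12
position: [0.4916, -0.1718, 0.3555]
orientation: [[0.834, -0.113, 0.54], [-0.093, -0.994, -0.064], [0.544, 0.004, -0.839]]
wrist_force: [0.6, -0.3, -4.5]
gripper_width: 0.458
finger_force: 45.0
```

```bash
python3 - <<'E'
from h import *
c=snap('scene'); d=snap('wrist')
z=np.hstack([c['pixels'],d['pixels']]); cv2.imwrite('pics/s6.png',cv2.resize(z,(800,250),interpolation=cv2.INTER_AREA)[:,:,::-1])
o=telemetry.get_obs(); print(o['position'],o['orientation'],o['qpos'],o['wrist_force'],o['gripper_width'])
E
```

```text
[ 0.48999637 -0.1703432   0.35155184] [[ 8.37470512e-01 -1.12026972e-01  5.34876714e-01]
 [-9.47188357e-02 -9.93705007e-01 -5.98222543e-02]
 [ 5.38211375e-01 -5.63525652e-04 -8.42809705e-01]] [-0.74893917  0.0382939   1.91724175  0.4776674   0.77104055  0.65825566] [ 0.04488508 -0.78985189 -4.38080007] 0.4570349186926976
```

View pics/s6.png

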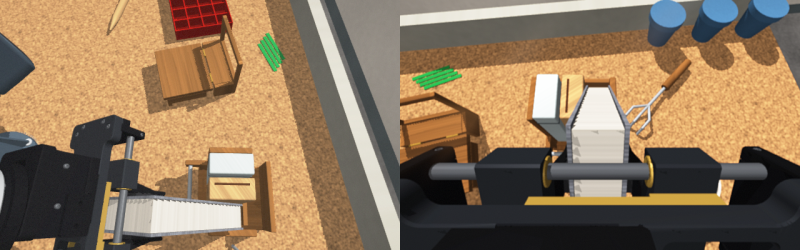

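The book is held, and the tin and wood box are undisturbed. Turning it upright and carrying it to the flap.

>>> carry_out:
  plan:
    - [0,0,0,0.004,0.036,0,-1]
    - [0,0,0,0.008,0.072,0,-1]
    - [0,0,0,0.012,0.108,0,-1]
    - [0,0,0,0.016,0.144,0,-1]
    - [0,0,0,0.0204,0.1794,0,-1]

```text
t: 12.63
position: [0.4906, -0.1706, 0.3512]
orientation: [[0.994, -0.113, -0.004], [-0.113, -0.994, 0.001], [-0.004, -0.001, -1.0]]
wrist_force: [0.6, 0.4, -4.4]
gripper_width: 0.456
finger_force: 45.0
```

>>> carry_out:
  plan:
    - [0,0.18,0,0,0,0,-1]
    - [0,0.37,0,0,0,0,-1]
    - [0,0.56,0,0,0,0,-1]
    - [0,0.75,0,0,0,0,-1]
    - [0,0.91,0,0,0,0,-1]

```text
t: 13.05
position: [0.4899, -0.0322, 0.3499]
orientation: [[0.994, -0.112, -0.001], [-0.112, -0.994, 0.003], [-0.001, -0.003, -1.0]]
wrist_force: [0.3, -0.0, -5.3]
gripper_width: 0.461
finger_force: 45.0
```

>>> carry_out:
  plan:
    - [0.03,0.2,0,0,0,0.01,-1]
    - [0.06,0.4,0,0,0,0.02,-1]
    - [0.09,0.6,0,0,0,0.03,-1]
    - [0.12,0.8,0,0,0,0.038,-1]
    - [0.13,0.91,0,0,0,0.038,-1]

```text
t: 13.47
position: [0.5098, 0.1053, 0.3501]
orientation: [[1.0, 0.01, -0.0], [0.01, -1.0, 0.003], [-0.0, -0.003, -1.0]]
wrist_force: [-0.1, -1.0, -3.8]
gripper_width: 0.458
finger_force: 45.0
```

```bash
python3 - <<'E'
from h import *
o=telemetry.get_obs(); print(o['position'],o['orientation'],o['qpos'],o['wrist_force'],o['moment'],o['gripper_width'])
E
```

```text
[0.50978284 0.10532988 0.35005652] [[ 9.99952883e-01  9.69545930e-03 -4.78462318e-04]
 [ 9.69685722e-03 -9.99948450e-01  3.01138898e-03]
 [-4.49240854e-04 -3.01588668e-03 -9.99995351e-01]] [-0.01294084  0.2518418   1.51477921  0.00306319  1.37548993  1.54756391] [-0.05427616 -0.98620278 -3.84605883] [-0.10641895  0.15581831  0.01212092] 0.4578970148644291
```

>>> carry_out:
  plan:
    - [0.03,0.2,0,0,0,0.01,-1]
    - [0.06,0.4,0,0,0,0.02,-1]
    - [0.09,0.6,0,0,0,0.03,-1]
    - [0.12,0.8,0,0,0,0.036,-1]
    - [0.135,0.9,0,0,0,0.036,-1]

```text
t: 13.88
position: [0.53, 0.2405, 0.3496]
orientation: [[0.992, 0.123, -0.001], [0.123, -0.992, 0.003], [-0.001, -0.003, -1.0]]
wrist_force: [-0.0, -0.3, -4.0]
gripper_width: 0.457
finger_force: 45.0
```

>>> carry_out:
  plan:
    - [0,0,-0.2,0,0,0,-1]
    - [0,0,-0.4,0,0,0,-1]
    - [0,0,-0.6,0,0,0,-1]
    - [0,0,-0.75,0,0,0,-1]
    - [0,0,-0.8,0,0,0,-1]

```text
t: 14.3
position: [0.5263, 0.2361, 0.226]
orientation: [[0.993, 0.119, -0.01], [0.119, -0.993, -0.002], [-0.01, 0.001, -1.0]]
wrist_force: [-1.0, 0.0, -5.0]
gripper_width: 0.459
finger_force: 45.0
```

```bash
python3 - <<'E'
from h import *
np.set_printoptions(precision=4,suppress=True)
o=telemetry.get_obs(); print(o['position'],o['orientation'],o['qpos'],o['wrist_force'],o['moment'],o['gripper_width'])
# book pages in hand, wrist view: predicted vs seen edges of the top (upright assumed)
c=snap('wrist'); p=o['position']; R=o['orientation']
for dx in (-.038,.047):
  for dy in (-.02,.02): print(proj(c,p+R@np.array([dx,dy,-.057])))
h=cv2.cvtColor(c['pixels'],cv2.COLOR_RGB2HSV); m=(((h[:,:,1]<60)&(h[:,:,2]>150))*255).astype(np.uint8)
m=cv2.morphologyEx(m,cv2.MORPH_OPEN,np.ones((5,5)))
for k in cv2.findContours(m,0,2)[0]:
    if cv2.contourArea(k)>600: print(cv2.boundingRect(k),cv2.approxPolyDP(k,4,True)[:,0].tolist())
E
```

```text
[0.5263 0.2361 0.226 ] [[ 0.9928  0.1194 -0.0096]
 [ 0.1194 -0.9928 -0.0023]
 [-0.0098  0.0011 -1.    ]] [ 0.228   0.4624  1.5448 -0.0001  1.1442  1.6791] [-1.0245  0.0349 -5.0085] [-0.0718  0.3305  0.0219] 0.4588481080046514
[273.1355 369.1074]
[360.6291 369.1177]
[263.6184 189.3853]
[370.1494 189.3528]
(279, 288, 83, 27) [[279, 288], [281, 314], [361, 314], [360, 306], [354, 309], [354, 288]]
(274, 141, 94, 120) [[301, 141], [275, 206], [276, 259], [356, 260], [357, 239], [359, 249], [365, 248], [365, 238], [358, 238], [358, 218], [360, 227], [366, 228], [367, 199], [361, 199], [359, 209], [332, 141]]
```

```bash
python3 - <<'E'
from h import *
np.set_printoptions(precision=4,suppress=True)
o=telemetry.get_obs(); c=snap('wrist'); p=o['position']; R=o['orientation']
for dz in (-.057,.153):
  for dx in (.039,.043,.047): print(dz,dx,proj(c,p+R@np.array([dx,-.0165,dz])),proj(c,p+R@np.array([dx,.0165,dz])))
print(p,o['wrist_force'])
E
```

```text
-0.057 0.039 [273.8492 209.5167] [359.9851 209.4934]
-0.057 0.043 [273.4128 199.5262] [360.422  199.5005]
-0.057 0.047 [272.9674 189.331 ] [360.8678 189.3029]
0.153 0.039 [301.3797 146.4829] [332.0085 146.4699]
0.153 0.043 [301.3241 142.7275] [332.0626 142.7141]
0.153 0.047 [301.2681 138.945 ] [332.1171 138.9313]
[0.527  0.2361 0.2267] [ 0.1561  0.148  -4.8979]
```

>>> carry_out:
  plan:
    - [0,0,-0.02,0,0,0,-1]
    - [0,0,-0.03,0,0,0,-1]
    - [0,0,-0.04,0,0,0,-1]
    - [0,0,-0.05,0,0,0,-1]
    - [0,0,-0.05,0,0,0,-1]

```text
t: 14.82
position: [0.5311, 0.2368, 0.2262]
orientation: [[0.993, 0.119, 0.005], [0.119, -0.993, 0.0], [0.005, 0.0, -1.0]]
wrist_force: [-0.5, -0.1, -3.9]
gripper_width: 0.458
finger_force: 45.0
```

The pages' edges match the prediction to within a degree, so the book hangs upright. Lowering onto the flap by feel.

>>> carry_out:
  plan:
    - [0,0.02,-0.02,0,0,0,-1]
    - [0,0.02,-0.03,0,0,0,-1]
    - [0,0.02,-0.04,0,0,0,-1]
    - [0,0.02,-0.05,0,0,0,-1]
    - [0,0.02,-0.05,0,0,0,-1]

```text
t: 15.23
position: [0.5308, 0.2398, 0.2181]
orientation: [[0.993, 0.119, 0.004], [0.119, -0.993, -0.0], [0.004, 0.001, -1.0]]
wrist_force: [0.0, 0.4, -3.2]
gripper_width: 0.457
finger_force: 45.0
```

>>> carry_out:
  plan:
    - [0,0,-0.01,0,0,0,-1]
    - [0,0,-0.015,0,0,0,-1]
    - [0,0,-0.02,0,0,0,-1]
    - [0,0,-0.02,0,0,0,-1]

```text
t: 15.57
position: [0.5314, 0.2399, 0.2179]
orientation: [[0.993, 0.119, 0.006], [0.119, -0.993, 0.0], [0.006, 0.0, -1.0]]
wrist_force: [-2.3, -0.7, 10.0]
gripper_width: 0.455
finger_force: 45.0
```

Contact is felt (10 N). Relieving the push, then opening and rising.

>>> carry_out:
  plan:
    - [0,0,0.013,0,0,0,-1]
    - [0,0,0.013,0,0,0,-1]
    - [0,0,0.013,0,0,0,-0.08]
    - [0,0,0.013,0,0,0,0]
    - [0,0,0.013,0,0,0,0.2]

```text
t: 15.98
position: [0.5313, 0.2398, 0.2171]
orientation: [[0.993, 0.119, 0.005], [0.119, -0.993, 0.0], [0.005, 0.0, -1.0]]
wrist_force: [-0.7, -0.4, 0.9]
gripper_width: 0.517
finger_force: 0.0
```

>>> carry_out:
  plan:
    - [0,0,0,0,0,0,0.8]
    - [0,0,0,0,0,0,0.8]
    - [0,0,0,0,0,0,0.8]
    - [0,0,0,0,0,0,0.8]
    - [0,0,0,0,0,0,0.8]

```text
t: 16.4
position: [0.5309, 0.2397, 0.2169]
orientation: [[0.993, 0.119, 0.004], [0.119, -0.993, -0.0], [0.004, 0.001, -1.0]]
wrist_force: [-0.4, 0.1, 0.2]
gripper_width: 0.85
finger_force: 0.0
```

>>> carry_out:
  plan:
    - [0,0,0.05,0,0,0,0.8]
    - [0,0,0.15,0,0,0,0.8]
    - [0,0,0.3,0,0,0,0.8]
    - [0,0,0.5,0,0,0,0.8]
    - [0,0,0.7,0,0,0,0.8]

```text
t: 16.82
position: [0.5304, 0.2396, 0.3231]
orientation: [[0.993, 0.119, 0.003], [0.119, -0.993, -0.0], [0.003, 0.001, -1.0]]
wrist_force: [1.4, -0.4, -0.8]
gripper_width: 0.902
finger_force: 0.0
```

>>> carry_out:
  plan:
    - [0,0,0.2,0,0,0,0.8]
    - [-0.2,-0.2,0.4,0,0,0,0.8]
    - [-0.4,-0.4,0.5,0,0,0,0.8]
    - [-0.6,-0.6,0.5,0,0,0,0.8]
    - [-0.8,-0.8,0.5,0,0,0,0.8]

```text
t: 17.23
position: [0.4203, 0.1289, 0.3988]
orientation: [[0.993, 0.12, 0.009], [0.12, -0.993, -0.0], [0.009, 0.001, -1.0]]
wrist_force: [-0.7, -1.5, 0.7]
gripper_width: 0.903
finger_force: 0.0
```

```bash
python3 - <<'E'
from h import *
np.set_printoptions(precision=4,suppress=True)
o=telemetry.get_obs(); print(o['t'],o['position'],o['wrist_force'],o['gripper_width'])
ex=np.array([.992,.119,0]);ey=np.array([-.119,.992,0]); f=np.array([.534,.241,.06])
for n in ('scene','top'):
    c=snap(n); h=cv2.cvtColor(c['pixels'],cv2.COLOR_RGB2HSV)
    pr=np.array([proj(c,f+ex*x+ey*y+np.array([0,0,.21])) for x,y in ((-.0425,-.02),(-.0425,.02),(.0425,.02),(.0425,-.02))]); print(n,'pred top',pr.tolist(),pr.mean(0))
    m=(((h[:,:,1]<60)&(h[:,:,2]>140))*255).astype(np.uint8)
    m=cv2.morphologyEx(m,cv2.MORPH_OPEN,np.ones((3,3)))
    for k in cv2.findContours(m,0,2)[0]:
        if 600<cv2.contourArea(k)<6000:
            r=cv2.minAreaRect(k); print(cv2.contourArea(k),r[0],cv2.boxPoints(r).round(0).tolist(),onz(c,*r[0],.27),onz(c,*r[0],.24))
E
```

```text
17.2333 [0.4203 0.1289 0.3988] [-0.7396 -1.5283  0.6775] 0.9031958350173857
scene pred top [[255.64301766144428, 43.577741265385384], [251.38182207699435, 21.686304735528154], [310.12219528958514, 12.043649125591855], [315.8694596584938, 33.416004930069334]] [283.2541  27.6809]
2253.0 (370.5, 261.5) [[335.0, 245.0], [406.0, 245.0], [406.0, 278.0], [335.0, 278.0]] [ 0.6101 -0.0974  0.27  ] [ 0.6145 -0.092   0.24  ]
957.0 (287.0135192871094, 28.081083297729492) [[257.0, 24.0], [314.0, 14.0], [317.0, 32.0], [260.0, 42.0]] [0.539  0.2395 0.27  ] [0.5383 0.2688 0.24  ]
top pred top [[171.62257099893623, 234.48238978838134], [136.75675028819737, 239.29878540331873], [127.6759468412198, 165.56430558826204], [162.33493676244635, 160.8048891149805]] [149.5976 200.0376]
2696.5 (600.0, 263.0) [[561.0, 221.0], [639.0, 221.0], [639.0, 305.0], [561.0, 305.0]] [ 0.4533 -0.2698  0.27  ] [ 0.4499 -0.2878  0.24  ]
1885.0 (148.8000030517578, 193.40000915527344) [[129.0, 162.0], [160.0, 158.0], [168.0, 225.0], [138.0, 229.0]] [0.5415 0.2419 0.27  ] [0.543  0.2524 0.24  ]
2085.0 (430.8349304199219, 128.398681640625) [[412.0, 161.0], [418.0, 93.0], [450.0, 96.0], [444.0, 164.0]] [ 0.6104 -0.0821  0.27  ] [ 0.6157 -0.0896  0.24  ]
```

The book stands at about (0.54,0.24), within a few mm of the flap's middle, with its top at the expected 0.27 m height in both views. The tin hasn't moved. I'll let the arm settle and hand in.

>>> carry_out:
  plan:
    - [0,0,0,0,0,0,0.8]
    - [0,0,0,0,0,0,0.8]
    - [0,0,0,0,0,0,0.8]

```text
t: 17.58
position: [0.4219, 0.1301, 0.397]
orientation: [[0.993, 0.12, 0.005], [0.12, -0.993, 0.0], [0.005, 0.0, -1.0]]
wrist_force: [-0.0, -1.1, -0.8]
gripper_width: 0.9
finger_force: 0.0
```

```bash
python3 -c "
from bench import order
print(order.job_done())"
```

```text
the job is handed in; nothing more can be done
None
```

I handed the job in at 17.6 s with the book released and upright, measured within about 8 mm of the flap's middle; the tin hadn't moved and the wood box was still standing when last seen, no verdict came back, and I viewed 11 pictures, one over the limit of 10.

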